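Stand the signal light in the latch fixture and lock it

TASK

Take the signal tower light out of its sloping cradle and set it down gently, upright and centred on the round black pad of the fixture, letting go only once its foot is on the pad and leaving it to stand by itself without wobble. Only then push the red lever through its quarter turn until it is against its end stop, so that the steel latch finger reaches over the light's foot, with the light still upright and centred. Never let the light topple, and leave the other things on the bench where they are.

Things in the scene. Friction and masses are not known exactly. Their poses are not given: they have to be found in the camera images.
- light: Loose signal tower light, 170 mm tall, 0.28 kg. Origin: centre of its foot's underside; z along its axis to the red top. Foot disc 60 mm diameter, 8 thick; stem 16 diameter up to 50; lens stack 36 diameter from 50 to 170 (black, green, yellow, red, black). Centre of mass about 75 up. It starts in the cradle leaning 40 degrees from vertical, top to the cradle's +x (roughly away from the robot).
- cradle: Blue sloping cradle, fixed; base 150 x 100 x 10 mm. Origin: on the bench below the light's foot, which rests 42 mm up on a toe plate square to the axis. An open trough, from 50 to 105 mm along the axis, holds the light from below with a low rail either side; beyond that the lens stack is free all round. Drawn along its axis by over 35 mm the foot catches under the trough: lift the light out square to its axis, on the upper side.
- fixture: Aluminium latch fixture, fixed to the bench: base plate 100 mm (x) by 170 mm (y, from -45 to +125), top 20 mm above the bench. Origin: on the bench under the lever's pivot. The black pad is centred 80 mm from the pivot along the fixture's +y.
- pad (a point): Centre of the top face of the round black rubber pad, 66 mm diameter, 26 mm above the bench; z up. The light is to stand here.
- pivot (a point): Point on the vertical lever axis, 65 mm above the bench, at the height of the handle's centre line.
- lever_grip (a point): On the lever: centre line of the red handle, 115 mm from the pivot, 65 mm above the bench. The level red sleeve is 22 mm diameter and runs from 55 to 145 mm from the pivot, with free space under it. Opposite the handle a flat steel latch finger turns with it: 61 mm long from the pivot, 16 wide, underside 37 mm above the bench (3 mm over the foot of a light standing on the pad).
- lever (a joint): Angle of the lever, rad; range 0 (handle along the fixture's -x, latch finger clear of the pad) to 1.571 (end stop: handle along the fixture's -y, latch finger over the pad's near side). It grows counter-clockwise seen from above. It stays where it is left; it takes about 0.3 N m, some 3 N at the middle of the red sleeve.
- driver: Bystander: screwdriver lying, 170 mm long; origin about its middle, along its x.
- lens: Bystander: blue spare lens ring, a cylinder 36 mm diameter, 34 mm tall, standing; origin under its centre.
- meter: Bystander: yellow multimeter lying flat, 150 x 78 x 36 mm; origin under its centre.
- bottle: Bystander: white bottle 60 mm diameter, 150 mm tall; origin under its centre.
- tape: Bystander: yellow ring of 100 mm diameter, 24 mm tall, lying flat; origin under its centre.
- mug: Bystander: blue mug 80 mm diameter, 95 mm tall; origin under its centre.

How it is judged:
By the outcome, as a careful person would: the job done as asked, in the order asked, and still so for the second after the job is handed in, with the robot touching nothing.
It also fails if it takes over 64 s, if anything falls off the work surface, if the arm or the gripper's body presses on something with over 40 N, if the wrist force passes 120 N, or if a joint passes its speed limit or range.

ROBOT

A 6-joint arm with a two-finger parallel gripper is mounted at the origin on the work surface. World frame = base frame: x ahead of the robot, y to its left, z up, the work surface at z = 0. Lengths are in m, angles in rad, forces in N, time in s.
With the tool pointing down it reaches from about 0.225 to 0.875 m from the base axis. Payload 3.4 kg.
Tool frame: the origin (TCP) lies between the finger pads; the fingertips stand 11 mm ahead of it and the grasp point (between the pads) lies 8 mm behind it; z points along the fingers, y is the line along which they close (so a half turn about z gives the same grasp; the last joint's range is limited). The gripper opens to 85 mm and grips with 20 to 120 N. Pads are 22 mm wide; open, the fingers measure 114 mm over their backs; the gripper's body (76 mm by 85 mm) begins 54 mm behind the grasp point. The pads swing forward as they close: fully open they stand 13 mm farther back than shut.
Start: joints at [-1.452, 0.276, 1.505, -0, 1.361, -0.121], TCP at [0.137, -0.559, 0.242] pointing down, gripper open.
Joint ranges: [-2.89, 2.89], [-0.75, 2.08], [0.22, 2.7], [-1.18, 4.32], [0.11, 2.71], [-2.7, 2.7]. Speed limits (rad/s): [2.57, 2.57, 3.14, 3.14, 3.14, 3.14].

INTERFACE

Orientations are given as a unit quaternion [w, x, y, z].
In Python, from rig import sensors, eyes, manip gives the robot as it stands.
- The arm moves only by the tool drive_tool, never from a script. Its argument "deltas" is a list of rows, each an object with "linear": the shift along the world's x, y, z in mm, a list of three; "twist": the turn about the world's z in degrees; "claw": the opening, from 0 (shut) to 1 (fully open). In form: [{"linear": [tx, ty, tz], "twist": twist, "claw": claw}, ...]. A call has 1 to 12 rows; each row is the pose to reach, as a shift and turn from the pose commanded when the call began; what a row does not reach only later rows make up. A row lasts 1/12 s, in which the tool goes at most 41.7 mm and 7.16 degrees, less where a joint would pass 70% of its speed; a pose out of reach is approached as far as the arm can. A call with a gripper value outside its range is refused whole. The fingers move at their own pace and stop on an object; "squeeze" is the grip in N (left out, the last holds). Time passes only in rows, so rows that repeat a pose let the fingers close. It gives the time, the measured TCP pose, the force, the opening and the grip force at its end, in the units of the state.
- sensors.get_state(): the state, without advancing time (a new reading comes with each control period).
- eyes.get_image(name): name is "side" or "top" or "wrist"; returns the picture (420x560x3 uint8, red, green, blue); there is no depth.
- eyes.camera_model(name): a dict with "intrinsics" (3x3 intrinsics, pixels), "dist" ([k1, k2, p1, p2, k3] as OpenCV has them; the pictures are not rectified), "R" (3x3) and "t" (3): a world point X has camera coordinates R X + t. Camera axes: x right, y down, z forward; pixel columns grow to the right and rows downward; lengths in m; the calibration is good to about 2 mm. A picture is of the moment at which its call begins: read the wrist's pose just before it. camera_model takes no time and is no camera call; for the wrist camera it gives the pose at the moment of the call.
- manip.sign_off(): hands the job in; it is judged then, once.
The state is a dict: "clock": time; "qpos": joint angles; "qd": joint speeds; "effort": joint torques, N m; "position": TCP position; "ee_rot": TCP orientation; "contact_force": force on the tool from outside, world axes, zero at the start; "moment": the same for the moment, N m; "width": finger opening in m; "gripper_force": force on a finger pad.
Only numpy, scipy, OpenCV 4.12 (cv2) and the standard library are available. Lean on these libraries where they do the work, as an engineer would, in place of code of your own. Each camera call takes 0.05 s, during which the arm holds its last target. There are 200 camera calls.

## Working session

There is one attempt and no reset: what is moved stays moved. The work goes in short steps, Python scripts to look and compute and a tool call to move; the robot and the scene stay as the last step left them, time stands still between calls to the robot, and variables do not carry over. Pictures are saved under pics/ and viewed, at most 10 in all, crops included, and the job is handed in when it is done.

Besides the shell and the picture viewer there is one more tool, called by a JSON object that holds its "name" and its "arguments", one argument or row to a line. drive_tool: Moves the arm, as the interface text tells. Its arguments: {"type":"object","properties":{"deltas":{"type":"array","items":{"type":"object","properties":{"linear":{"type":"array","items":{"type":"number"}},"twist":{"type":"number"},"claw":{"type":"number"}}}},"squeeze":{"type":"number"}},"required":["deltas"]}

```bash
mkdir -p pics; ls
cat > h.py <<'E'
import numpy as np,cv2
from rig import sensors,eyes,manip
def snap(n,f):
    im=eyes.get_image(n); cv2.imwrite(f'pics/{f}.png',cv2.cvtColor(np.asarray(im),cv2.COLOR_RGB2BGR)); return im
def ray(n,uv,m=None):
    m=m or eyes.camera_model(n); K=np.array(m['intrinsics']);R=np.array(m['R']);t=np.array(m['t'])
    p=cv2.undistortPoints(np.array([[uv]],float),K,np.array(m['dist']))[0,0]
    d=R.T@np.array([p[0],p[1],1]); return -R.T@t,d/np.linalg.norm(d)
def onz(n,uv,z,m=None):
    o,d=ray(n,uv,m); return o+d*(z-o[2])/d[2]
def proj(n,X,m=None):
    m=m or eyes.camera_model(n);R=np.array(m['R']);
    return cv2.projectPoints(np.array(X,float).reshape(-1,3),cv2.Rodrigues(R)[0],np.array(m['t'],float),np.array(m['intrinsics']),np.array(m['dist']))[0][:,0]
def tri(a,ua,b,ub):
    (o,d),(p,e)=ray(a,ua),ray(b,ub)
    s=np.linalg.lstsq(np.c_[d,-e],p-o,rcond=None)[0]; A,B=o+d*s[0],p+e*s[1]
    return (A+B)/2,np.linalg.norm(A-B)
E
python3 - <<'E'
from h import *
for n in('top','side'): 
    im=snap(n,n+'0'); m=eyes.camera_model(n); print(n,-np.array(m['R']).T@m['t'],np.array(m['R'])[2])
print(sensors.get_state())
E
```

```text
pics
top [0.45802861 0.04780586 1.58685865] [ 0.04675843  0.0133668  -0.99881679]
side [0.40455949 0.8555412  0.56805654] [ 0.12383669 -0.85549363 -0.50278736]
{'clock': 0.1, 'qpos': array([-1.45199039e+00,  2.76521956e-01,  1.50595519e+00,  3.84350055e-05,
        1.36075305e+00, -1.21008670e-01]), 'qd': array([ 0.00045346, -0.00272435, -0.00353069, -0.00145919, -0.00138737,
        0.00097319]), 'effort': array([ 9.35902353e-04, -4.17699337e+01, -2.46404904e+01, -1.23597151e-04,
        5.76464998e-03,  1.47620983e-05]), 'position': array([ 0.13652528, -0.55809907,  0.24155227]), 'ee_rot': array([-8.18750037e-04,  9.92819877e-01,  1.19616144e-01,  1.96936066e-05]), 'contact_force': array([-1.03982033,  0.4398601 , -0.29879568]), 'moment': array([-0.0180099 , -0.02547501,  0.0840259 ]), 'gripper_force': 0.0, 'width': 0.08511482270557193}
```

View pics/top0.png

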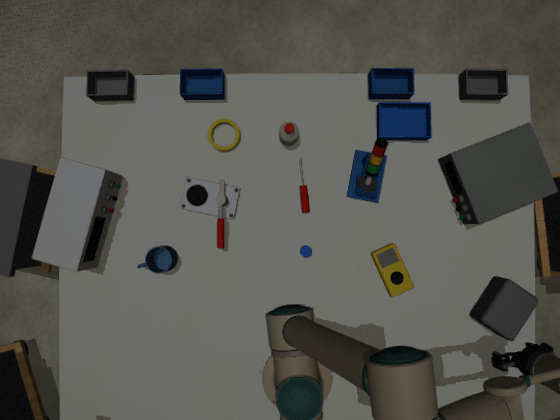

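View pics/side0.png

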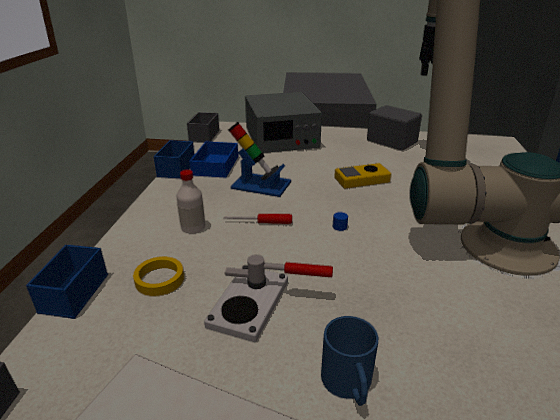

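The top view shows the light at about (372,170) in its cradle, the fixture pad at (197,195), the pivot at (222,200) and the handle end at (221,247). The side view shows the same layout. I'll enlarge both regions.

Run:
```python
import cv2,numpy as np
t=cv2.imread('pics/top0.png');s=cv2.imread('pics/side0.png')
def c(i,x,y,w,h,k): return cv2.resize(i[y:y+h,x:x+w],None,fx=k,fy=k,interpolation=cv2.INTER_CUBIC)
g=lambda a:np.clip(a.astype(float)*1.6,0,255).astype('uint8')
# 4 tiles 400x300
A=np.vstack([np.hstack([c(t,335,130,80,80,5)[:300],c(t,170,165,80,60+30,5)[:300]]),np.hstack([c(s,215,115,100,75,4),c(s,200,230,160,120,2.5)])])
cv2.imwrite('pics/z0.png',g(A));print(A.shape)
```

```text
(600, 800, 3)
```

View pics/z0.png

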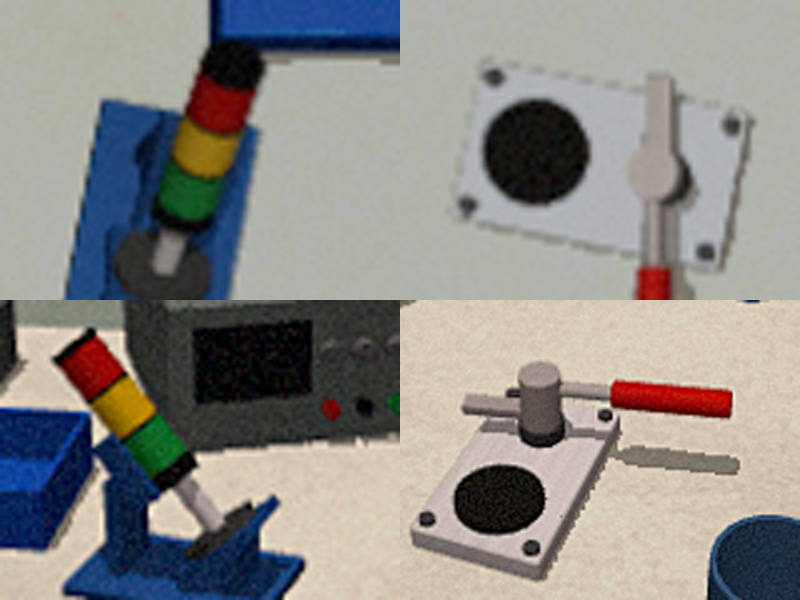

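```bash
cat > fit.py <<'E'
from h import *
from scipy.optimize import least_squares
T=lambda X,Y:((X+.5)/5-.5+335,(Y+.5)/5-.5+130)
F=lambda X,Y:((X-400+.5)/5-.5+170,(Y+.5)/5-.5+165)
S3=lambda X,Y:((X+.5)/4-.5+215,(Y-300+.5)/4-.5+115)
S4=lambda X,Y:((X-400+.5)/2.5-.5+200,(Y-300+.5)/2.5-.5+230)
mt,ms=eyes.camera_model('top'),eyes.camera_model('side')
a=np.radians(40)
obs=[('t',T(237,60),.170),('t',T(184,218),.050),('s',S3(75,345),.170),('s',S3(177,472),.05),('s',S3(220,529),.004)]
def ax(p,s): return np.array([p[0]+s*np.sin(a)*np.cos(p[2]),p[1]+s*np.sin(a)*np.sin(p[2]),.042+s*np.cos(a)])
def res(p): return np.concatenate([proj(0,ax(p,s),mt if c=='t' else ms)[0]-u for c,u,s in obs])
r=least_squares(res,[.6,-.25,-.2]);print('light',r.x,np.degrees(r.x[2]));print(r.fun.round(1))
for s in(.05,.14,.17):print(s,ax(r.x,s))
print('pad',onz(0,F(536,152),.026,mt),onz(0,S4(500,499),.026,ms))
print('corners',[onz(0,F(*q),.020,mt).round(4) for q in((483,60),(748,113),(722,268),(455,213))])
print('piv65',onz(0,F(655,172),.085,mt), 'cap side',onz(0,S4(540,372),.085,ms))
print('handle',onz(0,(220.5,247),.065,mt),'side end',onz(0,S4(731,404),.065,ms),onz(0,S4(613,395),.065,ms))
print('red start top',onz(0,F(653,268),.065,mt))
E
python3 fit.py
```

```text
light [ 0.59177895 -0.21393161 -0.19148458] -10.971258448700814
[-0.2 -0.6 -0.2 -1.5 -0.  -1.3  1.4  1.2  0.7 -0.2]
0.05 [ 0.62333092 -0.22004826  0.08030222]
0.14 [ 0.68012445 -0.23105824  0.14924622]
0.17 [ 0.69905563 -0.23472824  0.17222756]
pad [0.55929492 0.3040408  0.026     ] [0.56127564 0.31095536 0.026     ]
corners [array([0.6166, 0.3382, 0.02  ]), array([0.5832, 0.1744, 0.02  ]), array([0.4882, 0.1903, 0.02  ]), array([0.5223, 0.355 , 0.02  ])]
piv65 [0.5434546  0.22393637 0.085     ] cap side [0.54493907 0.23623455 0.085     ]
handle [0.40193211 0.22627373 0.065     ] side end [0.40272825 0.22904461 0.065     ] [0.49094852 0.23065032 0.065     ]
red start top [0.48740981 0.2273226  0.065     ]
```

{"name": "drive_tool", "arguments": {
  "deltas": [
    {"linear": [0,0,40],"twist": 0,"claw": 1},
    {"linear": [30,20,58],"twist": -7,"claw": 1},
    {"linear": [503,335,58],"twist": -24.7,"claw": 1},
    {"linear": [503,335,58],"twist": -24.7,"claw": 1},
    {"linear": [503,335,58],"twist": -24.7,"claw": 1},
    {"linear": [503,335,58],"twist": -24.7,"claw": 1},
    {"linear": [503,335,58],"twist": -24.7,"claw": 1},
    {"linear": [503,335,58],"twist": -24.7,"claw": 1},
    {"linear": [503,335,58],"twist": -24.7,"claw": 1},
    {"linear": [503,335,58],"twist": -24.7,"claw": 1},
    {"linear": [503,335,58],"twist": -24.7,"claw": 1},
    {"linear": [503,335,58],"twist": -24.7,"claw": 1}
  ],
  "squeeze": 60
}}

```text
clock: 1.1
position: [0.5101, -0.3091, 0.2999]
ee_rot: [-0.0, 0.995, -0.095, -0.0]
contact_force: [0.1, 0.1, 0.2]
width: 0.0853
gripper_force: 0.0
```

{"name": "drive_tool", "arguments": {
  "deltas": [
    {"linear": [130,86,0],"twist": 0,"claw": 1},
    {"linear": [130,86,0],"twist": 0,"claw": 1},
    {"linear": [130,86,0],"twist": 0,"claw": 1},
    {"linear": [130,86,0],"twist": 0,"claw": 1},
    {"linear": [130,86,0],"twist": 0,"claw": 1},
    {"linear": [130,86,0],"twist": 0,"claw": 1}
  ]
}}

```text
clock: 1.6
position: [0.6396, -0.2234, 0.2988]
ee_rot: [-0.0, 0.996, -0.094, -0.001]
contact_force: [-0.5, -1.2, -0.0]
width: 0.0852
gripper_force: 0.0
```

Run:
```python
from h import *
im=snap('wrist','w1'); s=sensors.get_state();print(s['position'],s['ee_rot'],s['qpos'],s['contact_force'])
m=eyes.camera_model('wrist');a=np.radians(40);y=-.1915
for k in(.004,.05,.14,.17):
    print(k,proj(0,[.5918+k*np.sin(a)*np.cos(y),-.2139+k*np.sin(a)*np.sin(y),.042+k*np.cos(a)],m).round(0))
```

```text
[ 0.63857796 -0.2244189   0.29930415] [ 1.09711222e-04  9.95482805e-01 -9.49347245e-02 -1.17061723e-03] [-4.40140908e-01  4.13491227e-01  1.15784652e+00 -9.98425512e-04
  1.57238391e+00  1.32081084e+00] [-0.61529804  0.37454512 -0.48363227]
0.004 [[275. 213.]]
0.05 [[275. 198.]]
0.14 [[275. 156.]]
0.17 [[274. 136.]]
```

View pics/w1.png

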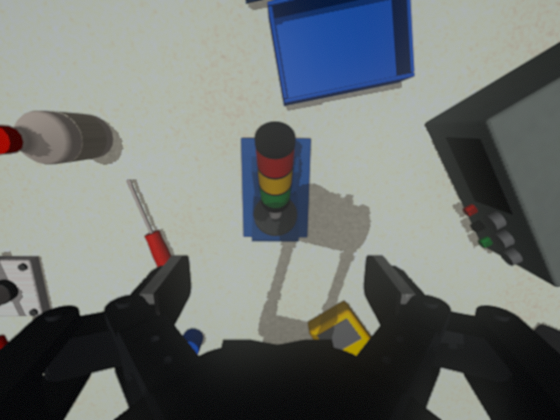

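The wrist view shows the light's top at (275,136) and its foot at (275,213). Both match the model's projection, so I'll grasp.

{"name": "drive_tool", "arguments": {
  "deltas": [
    {"linear": [20,-3,-10],"twist": 0,"claw": 1},
    {"linear": [41,-7,-40],"twist": 0,"claw": 1},
    {"linear": [41,-7,-75],"twist": 0,"claw": 1},
    {"linear": [41,-7,-110],"twist": 0,"claw": 1},
    {"linear": [41,-7,-135],"twist": 0,"claw": 1},
    {"linear": [41,-7,-150],"twist": 0,"claw": 1},
    {"linear": [41,-7,-158],"twist": 0,"claw": 1},
    {"linear": [41,-7,-158],"twist": 0,"claw": 1},
    {"linear": [41,-7,-158],"twist": 0,"claw": 1}
  ]
}}

```text
clock: 2.4
position: [0.6794, -0.2329, 0.1432]
ee_rot: [0.0, 0.995, -0.096, 0.0]
contact_force: [-0.1, -0.1, -0.4]
width: 0.0852
gripper_force: 0.0
```

{"name": "drive_tool", "arguments": {
  "deltas": [
    {"linear": [0,0,0],"twist": 0,"claw": 0.3},
    {"linear": [0,0,0],"twist": 0,"claw": 0.3},
    {"linear": [0,0,0],"twist": 0,"claw": 0.3},
    {"linear": [0,0,0],"twist": 0,"claw": 0.3},
    {"linear": [0,0,0],"twist": 0,"claw": 0.3},
    {"linear": [0,0,0],"twist": 0,"claw": 0.3},
    {"linear": [0,0,0],"twist": 0,"claw": 0.3},
    {"linear": [0,0,0],"twist": 0,"claw": 0.3}
  ],
  "squeeze": 60
}}

```text
clock: 3.07
position: [0.6804, -0.2314, 0.1436]
ee_rot: [-0.0, 0.995, -0.095, 0.001]
contact_force: [-0.1, 1.3, 5.3]
width: 0.0349
gripper_force: 59.1
```

{"name": "drive_tool", "arguments": {
  "deltas": [
    {"linear": [0,0,0],"twist": 0,"claw": 0},
    {"linear": [-4,1,3],"twist": 0,"claw": 0},
    {"linear": [-9,2,8],"twist": 0,"claw": 0},
    {"linear": [-15,3,13],"twist": 0,"claw": 0},
    {"linear": [-23,4,19],"twist": 0,"claw": 0},
    {"linear": [-30,6,26],"twist": 0,"claw": 0},
    {"linear": [-38,7,32],"twist": 0,"claw": 0},
    {"linear": [-45,9,39],"twist": 0,"claw": 0},
    {"linear": [-53,10,45],"twist": 0,"claw": 0},
    {"linear": [-60,12,51],"twist": 0,"claw": 0},
    {"linear": [-68,13,58],"twist": 0,"claw": 0},
    {"linear": [-75,15,64],"twist": 0,"claw": 0}
  ]
}}

```text
clock: 4.07
position: [0.6026, -0.2163, 0.2063]
ee_rot: [-0.0, 0.995, -0.096, -0.002]
contact_force: [0.5, -0.3, -1.9]
width: 0.0343
gripper_force: 60.0
```

Run:
```python
from h import *
s=sensors.get_state();print(s['position'],s['width'],s['contact_force'],s['moment'],s['gripper_force'])
im=snap('side','s2')
cv2.imwrite('pics/s2c.png',cv2.resize(cv2.imread('pics/s2.png')[40:220,160:400],None,fx=3,fy=3))
```

```text
[ 0.60255866 -0.21628139  0.20629032] 0.03429259810762634 [ 0.51791931 -0.2668092  -1.90513027] [-0.00803971 -0.07324517  0.01165608] 60.00171661376953
```

View pics/s2c.png

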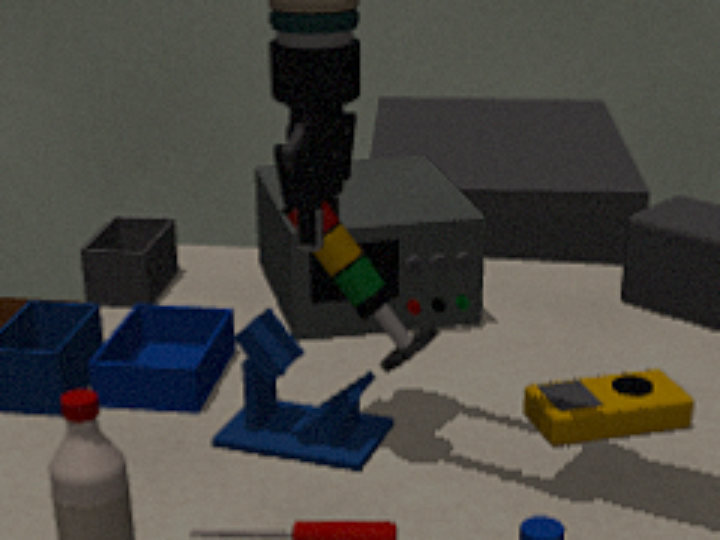

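The side view shows the light held and clear of the cradle, still leaning about 40 degrees. Next I'll carry it over to the pad.

{"name": "drive_tool", "arguments": {
  "deltas": [
    {"linear": [0,5,12],"twist": 0,"claw": 0},
    {"linear": [0,15,28],"twist": 0,"claw": 0},
    {"linear": [-1,30,44],"twist": 0,"claw": 0},
    {"linear": [-3,50,56],"twist": 0,"claw": 0},
    {"linear": [-5,75,62],"twist": 0,"claw": 0},
    {"linear": [-8,100,64],"twist": 0,"claw": 0},
    {"linear": [-10,127,64],"twist": 0,"claw": 0},
    {"linear": [-12,154,64],"twist": 0,"claw": 0},
    {"linear": [-14,181,64],"twist": 0,"claw": 0},
    {"linear": [-17,208,64],"twist": 0,"claw": 0},
    {"linear": [-19,235,64],"twist": 0,"claw": 0},
    {"linear": [-21,262,64],"twist": 0,"claw": 0}
  ]
}}

```text
clock: 5.12
position: [0.5835, 0.047, 0.2708]
ee_rot: [-0.0, 0.995, -0.095, -0.0]
contact_force: [-0.1, -0.3, -3.0]
width: 0.0349
gripper_force: 60.1
```

{"name": "drive_tool", "arguments": {
  "deltas": [
    {"linear": [-2,27,0],"twist": 0,"claw": 0},
    {"linear": [-4,54,0],"twist": 0,"claw": 0},
    {"linear": [-7,81,0],"twist": 0,"claw": 0},
    {"linear": [-9,108,0],"twist": 0,"claw": 0},
    {"linear": [-11,135,0],"twist": 0,"claw": 0},
    {"linear": [-13,162,0],"twist": 0,"claw": 0},
    {"linear": [-16,189,0],"twist": 0,"claw": 0},
    {"linear": [-18,216,0],"twist": 0,"claw": 0},
    {"linear": [-20,235,0],"twist": 0,"claw": 0},
    {"linear": [-21,249,0],"twist": 0,"claw": 0},
    {"linear": [-22,256,0],"twist": 0,"claw": 0},
    {"linear": [-22,258,0],"twist": 0,"claw": 0}
  ]
}}

```text
clock: 6.12
position: [0.5615, 0.3043, 0.2703]
ee_rot: [0.0, 0.995, -0.095, -0.0]
contact_force: [-0.9, -0.1, -2.2]
width: 0.0347
gripper_force: 60.1
```

Run:
```python
from h import *
s=sensors.get_state();print(s['position'],s['ee_rot'],s['width'],s['contact_force'],s['moment'],s['gripper_force'],s['qpos'])
snap('wrist','w3');m=eyes.camera_model('wrist');print(proj(0,[[.56,.305,.026],[.5446,.2253,.085]],m))
```

```text
[0.56150275 0.30434228 0.27031355] [ 1.61896600e-04  9.95498868e-01 -9.47731483e-02 -1.66706046e-04] 0.03474238266320702 [-0.9231863  -0.13282987 -2.17030099] [-0.05639427 -0.12791782 -0.03389425] 60.085294246673584 [ 3.87887709e-01  3.60482178e-01  1.31049719e+00 -1.32650677e-04
  1.47105891e+00  2.14852848e+00]
[[275.39917561 184.25120474]
 [347.63978427 193.73568047]]
```

View pics/w3.png

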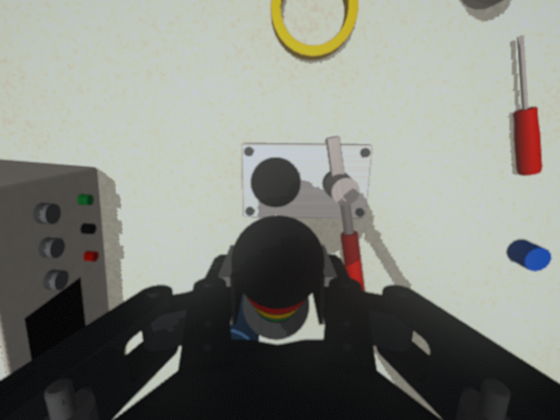

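The wrist view puts the pad at (276,182) against a predicted (275,184), so it agrees within about 3 mm, and the fixture is aligned with the tool. I'll lower the light and loosen the grip so it can swing upright.

{"name": "drive_tool", "arguments": {
  "deltas": [
    {"linear": [0,0,-8],"twist": 0,"claw": 0},
    {"linear": [0,0,-20],"twist": 0,"claw": 0},
    {"linear": [0,0,-35],"twist": 0,"claw": 0},
    {"linear": [0,0,-50],"twist": 0,"claw": 0},
    {"linear": [0,0,-63],"twist": 0,"claw": 0},
    {"linear": [0,0,-72],"twist": 0,"claw": 0},
    {"linear": [0,0,-76],"twist": 0,"claw": 0},
    {"linear": [0,0,-78],"twist": 0,"claw": 0},
    {"linear": [0,0,-78],"twist": 0,"claw": 0}
  ]
}}

```text
clock: 6.92
position: [0.562, 0.3028, 0.1922]
ee_rot: [0.0, 0.995, -0.096, -0.0]
contact_force: [0.1, -0.9, -1.5]
width: 0.0344
gripper_force: 60.1
```

{"name": "drive_tool", "arguments": {
  "deltas": [
    {"linear": [0,0,0],"twist": 0,"claw": 0},
    {"linear": [0,0,0],"twist": 0,"claw": 0},
    {"linear": [0,0,0],"twist": 0,"claw": 0},
    {"linear": [0,0,0],"twist": 0,"claw": 0},
    {"linear": [0,0,0],"twist": 0,"claw": 0},
    {"linear": [0,0,0],"twist": 0,"claw": 0},
    {"linear": [0,0,0],"twist": 0,"claw": 0},
    {"linear": [0,0,0],"twist": 0,"claw": 0}
  ],
  "squeeze": 20
}}

```text
clock: 7.58
position: [0.5618, 0.3033, 0.1924]
ee_rot: [0.0, 0.995, -0.095, -0.0]
contact_force: [0.1, -0.9, -1.9]
width: 0.0348
gripper_force: 60.1
```

Run:
```python
from h import *
s=sensors.get_state();print(s['position'],s['width'],s['contact_force'],s['moment'],s['gripper_force'])
im=snap('side','s4')
cv2.imwrite('pics/s4c.png',cv2.resize(cv2.imread('pics/s4.png')[160:360,160:400],None,fx=3,fy=3))
```

```text
[0.56179077 0.30328616 0.19235302] 0.034767651479790655 [ 0.13935204 -0.94377976 -1.91414107] [ 0.00378917 -0.06575444  0.0407598 ] 60.09319067001343
```

View pics/s4c.png

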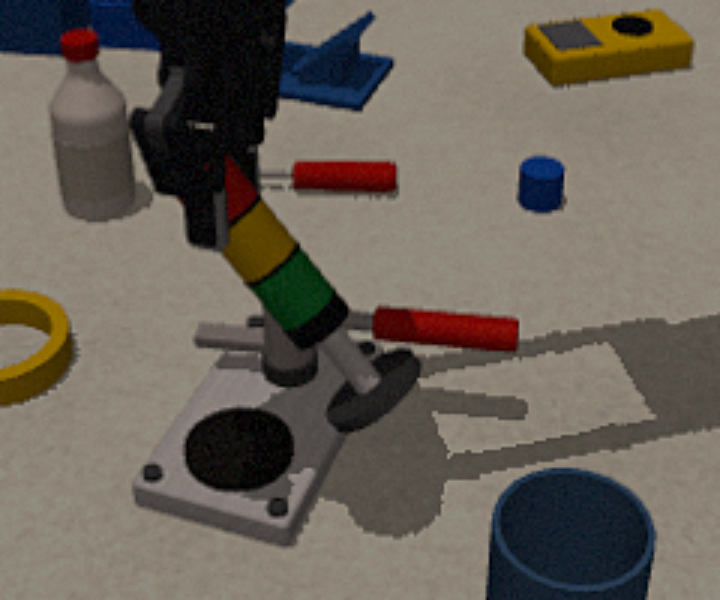

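The side view shows the light hanging over the fixture, still leaning. The grip is still 60 N, so I'll try changing the claw target.

{"name": "drive_tool", "arguments": {
  "deltas": [
    {"linear": [0,0,0],"twist": 0,"claw": 0.3},
    {"linear": [0,0,0],"twist": 0,"claw": 0.3},
    {"linear": [0,0,0],"twist": 0,"claw": 0.3},
    {"linear": [0,0,0],"twist": 0,"claw": 0.3}
  ],
  "squeeze": 20
}}

```text
clock: 7.97
position: [0.5618, 0.3033, 0.1923]
ee_rot: [0.0, 0.995, -0.096, 0.0]
contact_force: [0.1, -0.1, -2.2]
width: 0.0343
gripper_force: 60.1
```

{"name": "drive_tool", "arguments": {
  "deltas": [
    {"linear": [15,-3,0],"twist": 0,"claw": 0.3},
    {"linear": [35,-6,-5],"twist": 0,"claw": 0.3},
    {"linear": [60,-11,-15],"twist": 0,"claw": 0.3},
    {"linear": [80,-15,-25],"twist": 0,"claw": 0.3},
    {"linear": [92,-17,-33],"twist": 0,"claw": 0.3},
    {"linear": [94,-17,-38],"twist": 0,"claw": 0.3},
    {"linear": [94,-17,-41],"twist": 0,"claw": 0.3},
    {"linear": [94,-17,-43],"twist": 0,"claw": 0.3},
    {"linear": [94,-17,-43],"twist": 0,"claw": 0.3}
  ]
}}

```text
clock: 8.72
position: [0.6543, 0.2867, 0.1491]
ee_rot: [0.0, 0.995, -0.095, -0.001]
contact_force: [0.1, -0.3, -2.8]
width: 0.0347
gripper_force: 60.1
```

{"name": "drive_tool", "arguments": {
  "deltas": [
    {"linear": [0,0,-1],"twist": 0,"claw": 0.4},
    {"linear": [0,0,-2],"twist": 0,"claw": 0.4},
    {"linear": [0,0,-2],"twist": 0,"claw": 0.4},
    {"linear": [0,0,-2],"twist": 0,"claw": 0.4}
  ],
  "squeeze": 25
}}

```text
clock: 9.05
position: [0.6556, 0.2866, 0.1479]
ee_rot: [-0.0, 0.995, -0.095, 0.0]
contact_force: [0.9, 0.7, -1.4]
width: 0.0345
gripper_force: 60.1
```

{"name": "drive_tool", "arguments": {
  "deltas": [
    {"linear": [0,0,-1],"twist": 0,"claw": 0.4},
    {"linear": [0,0,-1],"twist": 0,"claw": 0.4},
    {"linear": [0,0,-1],"twist": 0,"claw": 0.4}
  ]
}}

```text
clock: 9.3
position: [0.6561, 0.2865, 0.1471]
ee_rot: [-0.0, 0.995, -0.096, 0.001]
contact_force: [-0.2, -0.4, 1.4]
width: 0.0346
gripper_force: 60.1
```

{"name": "drive_tool", "arguments": {
  "deltas": [
    {"linear": [0,0,-1],"twist": 0,"claw": 0.4},
    {"linear": [0,0,-1],"twist": 0,"claw": 0.4},
    {"linear": [0,0,-1],"twist": 0,"claw": 0.41}
  ]
}}

```text
clock: 9.55
position: [0.6566, 0.2864, 0.1465]
ee_rot: [-0.0, 0.995, -0.096, 0.001]
contact_force: [0.2, -0.1, 5.2]
width: 0.0352
gripper_force: 33.9
```

{"name": "drive_tool", "arguments": {
  "deltas": [
    {"linear": [0,0,0],"twist": 0,"claw": 0.41},
    {"linear": [0,0,0],"twist": 0,"claw": 0.41}
  ]
}}

```text
clock: 9.72
position: [0.6567, 0.2864, 0.1463]
ee_rot: [-0.0, 0.995, -0.096, 0.001]
contact_force: [1.1, -0.7, 5.7]
width: 0.0349
gripper_force: 33.9
```

{"name": "drive_tool", "arguments": {
  "deltas": [
    {"linear": [-2.8,0.5,1.4],"twist": 0,"claw": 0.41},
    {"linear": [-5.6,1.1,2.7],"twist": 0,"claw": 0.41},
    {"linear": [-8.4,1.6,4.1],"twist": 0,"claw": 0.41},
    {"linear": [-11.2,2.2,5.4],"twist": 0,"claw": 0.41},
    {"linear": [-11.2,2.2,5.4],"twist": 0,"claw": 0.41}
  ]
}}

```text
clock: 10.13
position: [0.643, 0.2885, 0.1499]
ee_rot: [0.001, 0.995, -0.095, -0.001]
contact_force: [0.2, -0.2, -2.2]
width: 0.0354
gripper_force: 33.6
```

Run:
```python
from h import *
s=sensors.get_state();print(s['position'],s['width'],s['contact_force'],s['moment'],s['gripper_force'])
im=snap('side','s5')
cv2.imwrite('pics/s5c.png',cv2.resize(cv2.imread('pics/s5.png')[180:350,170:350],None,fx=3.5,fy=3.5))
```

```text
[0.64298572 0.28850364 0.14985837] 0.03542451693369408 [ 0.21568902 -0.16949991 -2.19109696] [ 0.02668174 -0.15011195  0.03377454] 33.55690062046051
```

View pics/s5c.png

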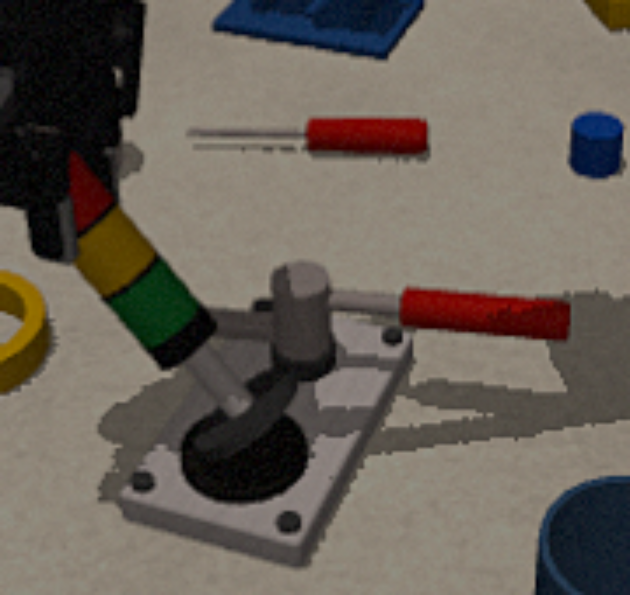

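The side view shows that the foot edge slid on the pad without turning, and the light is now hovering with the same lean. I'll lift slightly and loosen the grip bit by bit so gravity turns it.

{"name": "drive_tool", "arguments": {
  "deltas": [
    {"linear": [0,0,10],"twist": 0,"claw": 0.41},
    {"linear": [-10,2,20],"twist": 0,"claw": 0.41},
    {"linear": [-25,5,24],"twist": 0,"claw": 0.41},
    {"linear": [-38,7,24],"twist": 0,"claw": 0.41},
    {"linear": [-47,9,24],"twist": 0,"claw": 0.41},
    {"linear": [-47,9,24],"twist": 0,"claw": 0.414},
    {"linear": [-47,9,24],"twist": 0,"claw": 0.414}
  ]
}}

```text
clock: 10.77
position: [0.5974, 0.2978, 0.1756]
ee_rot: [-0.0, 0.995, -0.095, 0.001]
contact_force: [0.5, 0.9, -1.8]
width: 0.0354
gripper_force: 20.7
```

{"name": "drive_tool", "arguments": {
  "deltas": [
    {"linear": [0,0,0],"twist": 0,"claw": 0.416},
    {"linear": [0,0,0],"twist": 0,"claw": 0.416},
    {"linear": [0,0,0],"twist": 0,"claw": 0.416}
  ]
}}

```text
clock: 11.02
position: [0.5983, 0.2973, 0.1745]
ee_rot: [0.0, 0.995, -0.096, 0.0]
contact_force: [0.1, -0.9, -1.4]
width: 0.0358
gripper_force: 14.7
```

```bash
cat > st.py <<'E'
from h import *
s=sensors.get_state();print(s['position'].round(4),s['width'],s['contact_force'].round(2),s['moment'].round(3),s['gripper_force'])
im=eyes.get_image('side');hsv=cv2.cvtColor(np.asarray(im),cv2.COLOR_RGB2HSV)
# yellow & green band centroids near the tool
P=proj('side',s['position'])[0]
w=np.zeros(hsv.shape[:2],bool);y0,x0=int(P[1]),int(P[0]);w[max(0,y0-40):y0+75,max(0,x0-45):x0+75]=1
for n,lo,hi in(('yel',18,34),('grn',45,80)):
    k=(hsv[...,0]>=lo)&(hsv[...,0]<=hi)&(hsv[...,1]>140)&(hsv[...,2]>35)&w
    v,u=np.nonzero(k);print(n,k.sum(),u.mean().round(1),v.mean().round(1))
E
python3 st.py
```

```text
[0.5983 0.2973 0.1745] 0.03576623966363368 [ 0.11 -0.86 -1.38] [ 0.012 -0.097  0.081] 14.72008466720581
yel 741 200.7 259.5
grn 353 237.4 261.4
```

```bash
cat > st.py <<'E'
from h import *
s=sensors.get_state();print(s['position'].round(4),s['width'],s['contact_force'].round(2),s['moment'].round(3),s['gripper_force'])
def tilt(im,X,view='side'):
    u=np.array([.982,-.19,0]);n=np.array([.19,.982,0]);X=np.array(X)
    hsv=cv2.cvtColor(np.asarray(im),cv2.COLOR_RGB2HSV);P=[]
    for lo,hi in((45,85),(18,34)):
        k=((hsv[...,0]>=lo)&(hsv[...,0]<=hi)&(hsv[...,1]>120)&(hsv[...,2]>25)).astype('uint8')
        N,L,st,c=cv2.connectedComponentsWithStats(k)
        if not P: ref=proj(view,X-[.0,0,.06])[0]
        i=[j for j in range(1,N) if st[j,4]>60]
        j=min(i,key=lambda j:np.hypot(*(c[j]-ref))); ref=c[j]
        o,d=ray(view,c[j]);q=o+d*(n@(X-o))/(n@d);P.append(q);print(c[j].round(1),st[j,4],'h',((q-X)@u).round(4),'z',q[2].round(4))
    v=P[1]-P[0];print('tilt',np.degrees(np.arctan2(v@u,v[2])).round(1),'len',np.linalg.norm(v).round(4))
    return P
if __name__=='__main__': tilt(eyes.get_image('side'),s['position'])
E
python3 st.py
python3 - <<'E'
import cv2
from st import *
tilt(cv2.cvtColor(cv2.imread('pics/s5.png'),cv2.COLOR_BGR2RGB),[.643,.2885,.1499])
tilt(cv2.cvtColor(cv2.imread('pics/s4.png'),cv2.COLOR_BGR2RGB),[.5618,.3033,.1923])
E
```

```text
[0.5981 0.2973 0.1744] 0.03570091975623706 [-0.7  -1.19 -1.8 ] [-0.026 -0.101  0.066] 14.719993472099304
[237.3 261.4] 378 h -0.0377 z 0.1286
[225.1 245.6] 382 h -0.0173 z 0.1563
tilt 36.4 len 0.0344
[0.5981 0.2973 0.1744] 0.03554366768264523 [-0.03  0.31 -2.48] [-0.019 -0.117  0.033] 14.71980482339859
[214.1 267.1] 347 h -0.0378 z 0.1046
[201.8 251.9] 367 h -0.0167 z 0.1321
tilt 37.6 len 0.0347
[257.9 257.2] 393 h -0.0382 z 0.1461
[245.6 240.7] 404 h -0.0177 z 0.174
tilt 36.2 len 0.0346
```

{"name": "drive_tool", "arguments": {
  "deltas": [
    {"linear": [0,0,0],"twist": 0,"claw": 0.417},
    {"linear": [0,0,0],"twist": 0,"claw": 0.418},
    {"linear": [0,0,0],"twist": 0,"claw": 0.418},
    {"linear": [0,0,0],"twist": 0,"claw": 0.418}
  ]
}}

```text
clock: 11.45
position: [0.5977, 0.2974, 0.1747]
ee_rot: [0.0, 0.995, -0.096, -0.0]
contact_force: [0.7, 0.6, -2.1]
width: 0.0361
gripper_force: 8.1
```

```bash
python3 st.py
```

```text
[0.5977 0.2974 0.1747] 0.03605713605704145 [ 0.7   0.63 -2.08] [ 0.007 -0.079  0.039] 8.128532767295837
[237.4 261.5] 372 h -0.0373 z 0.1285
[225.3 245.6] 386 h -0.0171 z 0.1564
tilt 35.9 len 0.0344
```

{"name": "drive_tool", "arguments": {
  "deltas": [
    {"linear": [0,0,-4],"twist": 0,"claw": 0.4185},
    {"linear": [0,0,-4],"twist": 0,"claw": 0.419},
    {"linear": [0,0,-4],"twist": 0,"claw": 0.419},
    {"linear": [0,0,-4],"twist": 0,"claw": 0.419}
  ]
}}

```text
clock: 11.83
position: [0.5976, 0.2975, 0.1706]
ee_rot: [0.0, 0.995, -0.096, -0.0]
contact_force: [-0.3, 0.4, -2.8]
width: 0.0357
gripper_force: 6.0
```

```bash
python3 st.py
```

```text
[0.5976 0.2975 0.1706] 0.035721853131052556 [-0.34  0.45 -2.8 ] [-0.02  -0.066 -0.011] 5.986783728003502
[232.1 267. ] 336 h -0.0265 z 0.1141
[223.4 250.3] 346 h -0.0127 z 0.1458
tilt 23.5 len 0.0346
```

The light is turning under gravity. I'll continue.

{"name": "drive_tool", "arguments": {
  "deltas": [
    {"linear": [0,0,0],"twist": 0,"claw": 0.419},
    {"linear": [0,0,0],"twist": 0,"claw": 0.419},
    {"linear": [0,0,0],"twist": 0,"claw": 0.419}
  ]
}}

```text
clock: 12.13
position: [0.5976, 0.2975, 0.1708]
ee_rot: [0.0, 0.995, -0.095, 0.0]
contact_force: [0.5, -0.0, -1.9]
width: 0.0358
gripper_force: 6.0
```

```bash
python3 st.py
```

```text
[0.5976 0.2975 0.1708] 0.03577685096965668 [ 0.49 -0.   -1.94] [-0.009 -0.036 -0.046] 5.984337329864502
[231.7 266.9] 338 h -0.0257 z 0.1141
[223.3 250.4] 348 h -0.0125 z 0.1457
tilt 22.6 len 0.0342
```

{"name": "drive_tool", "arguments": {
  "deltas": [
    {"linear": [5,-1,0],"twist": 0,"claw": 0.418},
    {"linear": [13,-2.5,0],"twist": 0,"claw": 0.418},
    {"linear": [21,-4,-2],"twist": 0,"claw": 0.418},
    {"linear": [26,-5,-5],"twist": 0,"claw": 0.418},
    {"linear": [26,-5,-7],"twist": 0,"claw": 0.418},
    {"linear": [26,-5,-7],"twist": 0,"claw": 0.418}
  ]
}}

```text
clock: 12.68
position: [0.6236, 0.2921, 0.1625]
ee_rot: [0.0, 0.995, -0.096, -0.001]
contact_force: [0.3, -0.7, -2.4]
width: 0.0357
gripper_force: 6.0
```

{"name": "drive_tool", "arguments": {
  "deltas": [
    {"linear": [0,0,-0.7],"twist": 0,"claw": 0.418},
    {"linear": [0,0,-1.4],"twist": 0,"claw": 0.418},
    {"linear": [0,0,-1.4],"twist": 0,"claw": 0.418}
  ]
}}

```text
clock: 12.93
position: [0.6232, 0.2926, 0.1622]
ee_rot: [0.0, 0.995, -0.095, -0.0]
contact_force: [-0.3, 0.2, -2.5]
width: 0.0358
gripper_force: 6.0
```

```bash
python3 st.py
```

```text
[0.6232 0.2926 0.1622] 0.03581486789617804 [-0.29  0.2  -2.54] [-0.057 -0.02  -0.001] 6.039103791117668
[217.8 267.8] 331 h -0.0248 z 0.105
[209.4 251.5] 342 h -0.0117 z 0.1368
tilt 22.4 len 0.0343
```

{"name": "drive_tool", "arguments": {
  "deltas": [
    {"linear": [0,0,-1],"twist": 0,"claw": 0.418},
    {"linear": [0,0,-2],"twist": 0,"claw": 0.418},
    {"linear": [0,0,-2],"twist": 0,"claw": 0.418}
  ]
}}

```text
clock: 13.23
position: [0.6237, 0.2926, 0.1607]
ee_rot: [-0.0, 0.995, -0.095, 0.0]
contact_force: [0.2, 0.4, -1.1]
width: 0.0357
gripper_force: 6.2
```

{"name": "drive_tool", "arguments": {
  "deltas": [
    {"linear": [0,0,-1],"twist": 0,"claw": 0.418},
    {"linear": [0,0,-2],"twist": 0,"claw": 0.418},
    {"linear": [0,0,-2],"twist": 0,"claw": 0.418}
  ]
}}

```text
clock: 13.48
position: [0.6248, 0.2925, 0.16]
ee_rot: [-0.0, 0.995, -0.095, 0.002]
contact_force: [0.5, -1.2, 3.6]
width: 0.0356
gripper_force: 6.6
```

```bash
python3 st.py
```

```text
[0.6248 0.2925 0.16  ] 0.03561295762032255 [ 0.53 -1.25  3.61] [-0.181 -0.064  0.025] 6.578962281346321
[217.3 268.6] 322 h -0.0253 z 0.1033
[208.8 252.5] 342 h -0.0121 z 0.1346
tilt 22.9 len 0.034
```

{"name": "drive_tool", "arguments": {
  "deltas": [
    {"linear": [-4,0.8,0.7],"twist": 0,"claw": 0.418},
    {"linear": [-8,1.5,1.4],"twist": 0,"claw": 0.418},
    {"linear": [-12.5,2.4,2.1],"twist": 0,"claw": 0.418},
    {"linear": [-12.5,2.4,2.1],"twist": 0,"claw": 0.418}
  ]
}}

```text
clock: 13.87
position: [0.6108, 0.2953, 0.1616]
ee_rot: [-0.0, 0.995, -0.095, 0.001]
contact_force: [1.8, -0.2, 6.3]
width: 0.036
gripper_force: 6.9
```

```bash
python3 st.py
```

```text
[0.6108 0.2953 0.1616] 0.03597107239044552 [ 1.8  -0.18  6.25] [-0.099 -0.221  0.009] 6.932568624615669
[221.5 270. ] 313 h -0.0192 z 0.1023
[214.7 253.7] 317 h -0.0091 z 0.1349
tilt 17.2 len 0.034
```

{"name": "drive_tool", "arguments": {
  "deltas": [
    {"linear": [-4,0.8,0.6],"twist": 0,"claw": 0.418},
    {"linear": [-8,1.6,1.1],"twist": 0,"claw": 0.418},
    {"linear": [-12,2.4,1.5],"twist": 0,"claw": 0.418},
    {"linear": [-16,3.1,1.7],"twist": 0,"claw": 0.418},
    {"linear": [-20,3.9,1.8],"twist": 0,"claw": 0.418},
    {"linear": [-25,4.9,1.8],"twist": 0,"claw": 0.418},
    {"linear": [-25,4.9,1.8],"twist": 0,"claw": 0.418}
  ]
}}

```text
clock: 14.5
position: [0.5843, 0.3001, 0.1618]
ee_rot: [0.0, 0.995, -0.095, -0.001]
contact_force: [-0.7, -0.3, 2.8]
width: 0.036
gripper_force: 6.6
```

```bash
python3 st.py
```

```text
[0.5843 0.3001 0.1618] 0.035972917423466706 [-0.66 -0.29  2.83] [ 0.101 -0.03  -0.007] 6.626962870359421
[229.3 273.6] 298 h -0.0065 z 0.0981
[226.1 257.5] 279 h -0.0031 z 0.1317
tilt 5.8 len 0.0338
```

{"name": "drive_tool", "arguments": {
  "deltas": [
    {"linear": [-4,0.8,-0.3],"twist": 0,"claw": 0.418},
    {"linear": [-8,1.6,-0.7],"twist": 0,"claw": 0.418},
    {"linear": [-12,2.3,-1.3],"twist": 0,"claw": 0.418},
    {"linear": [-15,2.9,-1.9],"twist": 0,"claw": 0.418},
    {"linear": [-15,2.9,-2.2],"twist": 0,"claw": 0.418}
  ]
}}

```text
clock: 14.97
position: [0.5701, 0.3028, 0.16]
ee_rot: [0.0, 0.995, -0.095, -0.001]
contact_force: [-0.5, 0.4, 4.2]
width: 0.0357
gripper_force: 6.7
```

```bash
python3 st.py
```

```text
[0.5701 0.3028 0.16  ] 0.03574130351443266 [-0.48  0.45  4.22] [ 0.02   0.082 -0.012] 6.661011725664139
[233.1 275.8] 289 h 0.001 z 0.095
[232.1 260.6] 247 h 0.0006 z 0.1281
tilt -0.7 len 0.0331
```

Run:
```python
from h import *
snap('side','s6');snap('wrist','w6')
a=cv2.imread('pics/s6.png')[195:345,170:295];b=cv2.imread('pics/w6.png')[100:350,180:400]
A=cv2.resize(a,(500,600),interpolation=cv2.INTER_CUBIC);B=cv2.resize(b,(300,341))
c=np.zeros((600,800,3),'uint8');c[:,:500]=A;c[:341,500:]=B
cv2.imwrite('pics/c6.png',np.clip(c*1.8,0,255).astype('uint8'))
```

```text
(no output)
```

View pics/c6.png

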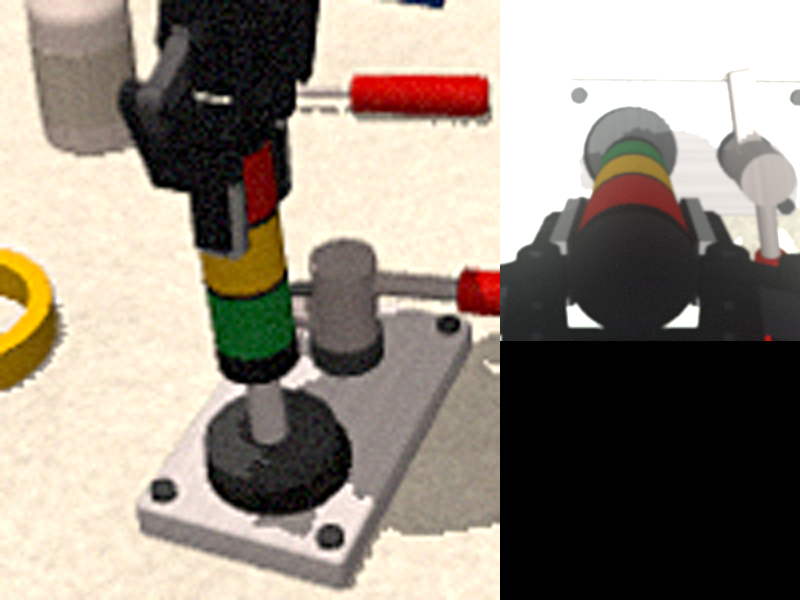

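The side crop shows the foot almost flat, with the stem base at (268,440), the lens bottom at (258,370) and the yellow top at (243,235). I'll compare those with a true vertical.

Run:
```python
from h import *
f=lambda x,y:((x+.5)/4-.5+170,(y+.5)/4-.5+195)
g=lambda P:((P+.5-[170,195])*4-.5).round(0).tolist()
print('stem base',onz('side',f(267,440),.034))
for q in([.561,.3045],[.570,.303]):
    print(q,[ (z,g(proj('side',[[*q,z]])[0])) for z in(.034,.076,.130,.196)])
u=np.array([.982,-.19,0]);n=np.array([.19,.982,0]);c=np.array([.561,.3045,.026])
t=np.linspace(0,2*np.pi,73)
for r,z in((.033,.026),(.030,.034),(.030,.026)):
    P=proj('side',[[.561+r*np.cos(k),.3045+r*np.sin(k),z] for k in t]);P=(P+.5-[170,195])*4-.5
    print(r,z,'x',P[:,0].min().round(),P[:,0].max().round(),'y',P[:,1].min().round(),P[:,1].max().round())
# wrist: scale 300/220
w=lambda P:((P-[180,100])*300/220+[500,0]).round(0).tolist()
P=proj('wrist',[[.561+.03*np.cos(k),.3045+.03*np.sin(k),.034] for k in t]);P=(P-[180,100])*300/220+[500,0]
print('wrist foot x',P[:,0].min(),P[:,0].max(),'ytop',P[:,1].min())
```

```text
stem base [0.5675043  0.30836647 0.034     ]
[0.561, 0.3045] [(0.034, [283.0, 435.0]), (0.076, [278.0, 364.0]), (0.13, [271.0, 265.0]), (0.196, [262.0, 133.0])]
[0.57, 0.303] [(0.034, [264.0, 431.0]), (0.076, [259.0, 359.0]), (0.13, [251.0, 261.0]), (0.196, [241.0, 129.0])]
0.033 0.026 x 210.0 358.0 y 399.0 502.0
0.03 0.034 x 216.0 350.0 y 390.0 484.0
0.03 0.026 x 217.0 351.0 y 403.0 497.0
wrist foot x 587.0302388767275 674.9308899276377 ytop 114.0061129273259
```

{"name": "drive_tool", "arguments": {
  "deltas": [
    {"linear": [-2,0.4,-0.3],"twist": 0,"claw": 0.418},
    {"linear": [-4,0.8,-0.7],"twist": 0,"claw": 0.418},
    {"linear": [-6,1.2,-1.2],"twist": 0,"claw": 0.418},
    {"linear": [-6,1.2,-1.8],"twist": 0,"claw": 0.418},
    {"linear": [-6,1.2,-1.8],"twist": 0,"claw": 0.418}
  ]
}}

```text
clock: 15.53
position: [0.565, 0.304, 0.1589]
ee_rot: [-0.0, 0.995, -0.095, 0.0]
contact_force: [-1.4, 0.2, 6.2]
width: 0.0359
gripper_force: 6.8
```

```bash
python3 st.py
```

```text
[0.565  0.304  0.1589] 0.03589200972745407 [-1.37  0.15  6.16] [ 0.04   0.114 -0.02 ] 6.805655434727669
[234.6 276.8] 286 h 0.0034 z 0.0938
[234.3 261.8] 240 h 0.0017 z 0.1267
tilt -2.9 len 0.033
```

{"name": "drive_tool", "arguments": {
  "deltas": [
    {"linear": [0,0,0.7],"twist": 0,"claw": 0.418},
    {"linear": [0,0,1.2],"twist": 0,"claw": 0.418},
    {"linear": [0,0,1.2],"twist": 0,"claw": 0.43},
    {"linear": [0,0,1.2],"twist": 0,"claw": 0.45},
    {"linear": [0,0,1.2],"twist": 0,"claw": 0.5},
    {"linear": [0,0,1.2],"twist": 0,"claw": 0.6},
    {"linear": [0,0,1.2],"twist": 0,"claw": 0.75}
  ]
}}

```text
clock: 16.17
position: [0.5651, 0.3038, 0.1592]
ee_rot: [0.0, 0.995, -0.096, -0.0]
contact_force: [-0.8, 0.0, -0.4]
width: 0.0619
gripper_force: 0.0
```

```bash
python3 st.py
```

```text
[0.5651 0.3038 0.1592] 0.06194912688591381 [-0.8   0.04 -0.36] [ 0.034  0.032 -0.045] 0.0
[235.8 277.6] 278 h 0.0011 z 0.0924
[236.2 262.4] 253 h -0.0017 z 0.1261
tilt -4.9 len 0.0339
```

The light is standing by itself. I'll lift clear and check that it's centred.

{"name": "drive_tool", "arguments": {
  "deltas": [
    {"linear": [0,0,0],"twist": 0,"claw": 1},
    {"linear": [0,0,10],"twist": 0,"claw": 1},
    {"linear": [0,0,30],"twist": 0,"claw": 1},
    {"linear": [0,0,55],"twist": 0,"claw": 1},
    {"linear": [0,0,85],"twist": 0,"claw": 1},
    {"linear": [0,0,115],"twist": 0,"claw": 1},
    {"linear": [-30,0,125],"twist": 0,"claw": 1},
    {"linear": [-65,0,125],"twist": 0,"claw": 1},
    {"linear": [-100,0,125],"twist": 0,"claw": 1},
    {"linear": [-130,0,125],"twist": 0,"claw": 1},
    {"linear": [-140,0,125],"twist": 0,"claw": 1},
    {"linear": [-140,0,125],"twist": 0,"claw": 1}
  ]
}}

```text
clock: 17.22
position: [0.4228, 0.3039, 0.2859]
ee_rot: [-0.0, 0.996, -0.095, 0.0]
contact_force: [0.6, -0.0, -0.7]
width: 0.0852
gripper_force: 0.0
```

Run:
```python
from h import *
s=sensors.get_state();print(s['position'],s['ee_rot'],s['qpos'])
P=[]
for n in('side','wrist','top'):
    im=np.mean([np.asarray(eyes.get_image(n)).astype(float) for _ in range(4)],0);np.save(f'pics/{n}7.npy',im)
    q=proj(n,[.561,.3045,.03])[0];k={'side':(60,60),'wrist':(60,60),'top':(25,25)}[n];z={'side':5,'wrist':5,'top':8}[n]
    x0,y0=int(q[0])-k[0]//2-(0 if n!='side' else 0),int(q[1])-k[1]//2
    c=im[y0:y0+k[1],x0:x0+k[0]];c=255*np.clip(c/255*2.2,0,1)**.6
    print(n,x0,y0,z);P.append(cv2.resize(c[...,::-1],None,fx=z,fy=z,interpolation=cv2.INTER_CUBIC))
C=np.zeros((300,800,3));C[:,:300]=P[0];C[:,300:600]=P[1];C[:200,600:]=P[2]
cv2.imwrite('pics/c7.png',np.clip(C,0,255).astype('uint8'))
import pickle;pickle.dump(eyes.camera_model('wrist'),open('wm7','wb'))
```

```text
[0.42280369 0.3038896  0.28593111] [-4.43334059e-04  9.95515008e-01 -9.46018047e-02  4.13011269e-04] [4.89319728e-01 1.70545158e-01 1.53869250e+00 2.86993118e-04
 1.43117699e+00 2.24956328e+00]
side 210 275 5
wrist 224 44 5
top 184 182 8
```

View pics/c7.png

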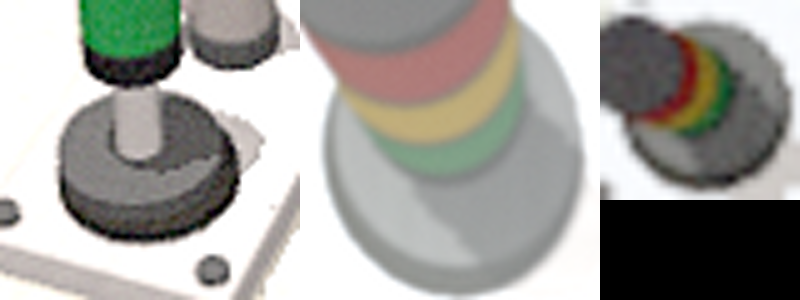

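The side tile shows the foot's rim inside the pad's rim, about 1 mm to the +x side. The wrist and top tiles show the light standing on the pad, with the combined outline no wider than the pad. So it is upright and centred. Next is the lever: close the fingers and come down beside the handle on its +y side.

{"name": "drive_tool", "arguments": {
  "deltas": [
    {"linear": [9,-20,0],"twist": 5,"claw": 0},
    {"linear": [18,-39,0],"twist": 10,"claw": 0},
    {"linear": [18,-39,-30],"twist": 10,"claw": 0},
    {"linear": [18,-39,-60],"twist": 10,"claw": 0},
    {"linear": [18,-39,-95],"twist": 10,"claw": 0},
    {"linear": [18,-39,-130],"twist": 10,"claw": 0},
    {"linear": [18,-39,-165],"twist": 10,"claw": 0},
    {"linear": [18,-39,-195],"twist": 10,"claw": 0},
    {"linear": [18,-39,-215],"twist": 10,"claw": 0},
    {"linear": [18,-39,-226],"twist": 10,"claw": 0},
    {"linear": [18,-39,-226],"twist": 10,"claw": 0},
    {"linear": [18,-39,-226],"twist": 10,"claw": 0}
  ]
}}

```text
clock: 18.82
position: [0.4431, 0.2648, 0.0581]
ee_rot: [0.0, 1.0, -0.008, -0.001]
contact_force: [-0.2, -0.2, -0.4]
width: -0.0001
gripper_force: 0.0
```

Run:
```python
import numpy as np
p=np.array([.545,.2255]);e=lambda a:np.array([np.cos(np.radians(a)),np.sin(np.radians(a))])
f=lambda a,r=.105,d=.0255:p+r*e(a)-d*e(a+90)
s=np.array([.4405,.265])
for a in(179.2,186,193,200,206,213,220,227,234,240,247,254,259,262):print(a,((f(a)-s)*1000).round(1),round(a-179.2,1))
```

```text
179.2 [ -0.1 -12.5] 0.0
186 [ -2.6 -25.1] 6.8
193 [ -3.5 -38.3] 13.8
200 [ -2.9 -51.4] 20.8
206 [ -1.1 -62.6] 26.8
213 [  2.6 -75.3] 33.8
220 [  7.7 -87.5] 40.8
227 [ 14.2 -98.9] 47.8
234 [  22.2 -109.5] 54.8
240 [  29.9 -117.7] 60.8
247 [  40.  -126.2] 67.8
254 [  51.  -133.4] 74.8
259 [  59.4 -137.7] 79.8
262 [  64.6 -139.9] 82.8
```

{"name": "drive_tool", "arguments": {
  "deltas": [
    {"linear": [0,-7,0],"twist": 0,"claw": 0},
    {"linear": [0,-12,0],"twist": 0,"claw": 0},
    {"linear": [-1,-18,0],"twist": 3,"claw": 0},
    {"linear": [-2.6,-25,0],"twist": 7,"claw": 0},
    {"linear": [-3,-32,0],"twist": 10,"claw": 0},
    {"linear": [-3.5,-38,0],"twist": 14,"claw": 0},
    {"linear": [-3.2,-45,0],"twist": 17,"claw": 0},
    {"linear": [-2.9,-51,0],"twist": 21,"claw": 0},
    {"linear": [-1,-62.6,0],"twist": 27,"claw": 0},
    {"linear": [2.6,-75,0],"twist": 34,"claw": 0},
    {"linear": [7.7,-87.5,0],"twist": 41,"claw": 0},
    {"linear": [14,-99,0],"twist": 48,"claw": 0}
  ]
}}

```text
clock: 19.82
position: [0.4577, 0.1661, 0.0599]
ee_rot: [-0.001, 0.916, 0.401, 0.002]
contact_force: [-1.6, 3.9, -0.1]
width: -0.0001
gripper_force: 1.7
```

```bash
cat > lev.py <<'E'
from h import *
s=sensors.get_state();print(s['position'].round(4),s['contact_force'].round(1),s['qpos'].round(2))
m=eyes.camera_model('top');im=np.asarray(eyes.get_image('top'));h=cv2.cvtColor(im,cv2.COLOR_RGB2HSV)
k=((h[...,0]<6)|(h[...,0]>174))&(h[...,1]>150)&(h[...,2]>50)
N,L,st,c=cv2.connectedComponentsWithStats(k.astype('uint8'))
for i in range(1,N):
    if st[i,4]>8:
        X=onz(0,c[i],.065,m);d=X[:2]-[.545,.2255];print(st[i,4],c[i].round(1),X[:2].round(4),'r',np.hypot(*d).round(3),'head',(np.degrees(np.arctan2(d[1],d[0]))%360).round(1))
E
python3 lev.py
```

```text
[0.4577 0.1661 0.0599] [-1.6  3.9 -0.1] [0.2  0.32 1.96 0.   0.86 0.95]
74 [289.  127.5] [0.7586 0.0218] r 0.295 head 316.4
191 [304.3 198.9] [ 0.5441 -0.0228] r 0.248 head 269.8
14 [454.6 199.2] [ 0.5422 -0.4733] r 0.699 head 269.8
13 [110.5 210.4] [0.5113 0.5593] r 0.335 head 95.8
```

{"name": "drive_tool", "arguments": {
  "deltas": [
    {"linear": [4,-5,0],"twist": 3.5,"claw": 0},
    {"linear": [8,-10.5,0],"twist": 7,"claw": 0},
    {"linear": [12,-15,0],"twist": 10,"claw": 0},
    {"linear": [16,-19,0],"twist": 13,"claw": 0},
    {"linear": [21,-23,0],"twist": 16.5,"claw": 0},
    {"linear": [26,-27,0],"twist": 20,"claw": 0},
    {"linear": [31,-31,0],"twist": 23,"claw": 0},
    {"linear": [37,-34.5,0],"twist": 27,"claw": 0}
  ]
}}

```text
clock: 20.53
position: [0.4931, 0.1316, 0.0593]
ee_rot: [-0.001, 0.799, 0.602, -0.0]
contact_force: [-2.8, 2.4, 2.6]
width: 0.0001
gripper_force: 1.5
```

```bash
python3 lev.py
```

```text
[0.4931 0.1316 0.0593] [-2.8  2.4  2.6] [0.12 0.36 1.9  0.   0.88 0.4 ]
73 [288.9 127.5] [0.7587 0.022 ] r 0.295 head 316.4
192 [304.3 199. ] [ 0.5439 -0.0229] r 0.248 head 269.7
14 [454.6 199.2] [ 0.5422 -0.4733] r 0.699 head 269.8
13 [110.5 210.4] [0.5113 0.5593] r 0.335 head 95.8
```

{"name": "drive_tool", "arguments": {
  "deltas": [
    {"linear": [4,-2,0],"twist": 2,"claw": 0},
    {"linear": [8,-4,0],"twist": 5,"claw": 0},
    {"linear": [10,-4.7,0],"twist": 5,"claw": 0},
    {"linear": [10,-4.7,0],"twist": 5,"claw": 0}
  ]
}}

```text
clock: 20.92
position: [0.5009, 0.1273, 0.0589]
ee_rot: [-0.002, 0.773, 0.634, -0.002]
contact_force: [-5.5, 3.6, 4.9]
width: -0.0001
gripper_force: 3.6
```

{"name": "drive_tool", "arguments": {
  "deltas": [
    {"linear": [1,-0.2,0],"twist": 0,"claw": 0},
    {"linear": [2,-0.4,0],"twist": 0,"claw": 0},
    {"linear": [2,-0.4,0],"twist": 0,"claw": 0}
  ]
}}

```text
clock: 21.17
position: [0.5009, 0.1272, 0.0588]
ee_rot: [-0.004, 0.773, 0.634, -0.003]
contact_force: [-10.3, 4.2, 8.9]
width: -0.0
gripper_force: 5.3
```

{"name": "drive_tool", "arguments": {
  "deltas": [
    {"linear": [1.5,-0.3,0],"twist": 0,"claw": 0},
    {"linear": [1.5,-0.3,0],"twist": 0,"claw": 0}
  ]
}}

```text
clock: 21.33
position: [0.501, 0.1272, 0.0589]
ee_rot: [-0.005, 0.773, 0.634, -0.004]
contact_force: [-12.0, 5.6, 10.4]
width: 0.0004
gripper_force: 6.8
```

{"name": "drive_tool", "arguments": {
  "deltas": [
    {"linear": [-4,0.8,0],"twist": 0,"claw": 0},
    {"linear": [-20,4,0],"twist": 0,"claw": 0},
    {"linear": [-45,0,0],"twist": 0,"claw": 0},
    {"linear": [-75,-15,20],"twist": 0,"claw": 0},
    {"linear": [-105,-30,50],"twist": 0,"claw": 0},
    {"linear": [-135,-45,80],"twist": 0,"claw": 0},
    {"linear": [-155,-60,115],"twist": 0,"claw": 0},
    {"linear": [-165,-70,150],"twist": 0,"claw": 0},
    {"linear": [-170,-75,180],"twist": 0,"claw": 0},
    {"linear": [-170,-75,180],"twist": 0,"claw": 0}
  ]
}}

```text
clock: 22.17
position: [0.34, 0.0496, 0.245]
ee_rot: [0.006, 0.773, 0.634, 0.005]
contact_force: [1.1, 0.5, -0.2]
width: 0.0001
gripper_force: 0.0
```

```bash
python3 lev.py
python3 - <<'E'
from h import *
import st
a=np.mean([np.asarray(eyes.get_image('side')).astype(float) for _ in range(3)],0)
b=np.load('pics/side7.npy')
# light motion: phase shift of the lens/foot patch between before and after lever
for n,(x,y,w,h) in {'lens':(222,225,28,60),'foot':(215,290,50,40)}.items():
    g=lambda i:np.float32(cv2.cvtColor(np.clip(i,0,255).astype('uint8'),cv2.COLOR_RGB2GRAY))
    print(n,cv2.phaseCorrelate(g(b)[y:y+h,x:x+w].copy(),g(a)[y:y+h,x:x+w].copy()))
st.tilt(a.astype('uint8'),[.563,.304,.159]);st.tilt(b.astype('uint8'),[.563,.304,.159])
E
```

```text
[0.34   0.0496 0.245 ] [ 1.1  0.5 -0.2] [-0.06 -0.1   1.92 -0.    1.3   0.14]
74 [289.  127.5] [0.7586 0.0218] r 0.295 head 316.4
191 [304.3 199. ] [ 0.5439 -0.0229] r 0.248 head 269.8
14 [454.6 199.2] [ 0.5422 -0.4733] r 0.699 head 269.8
187 [253.3 205.9] [0.5237 0.1289] r 0.099 head 257.6
13 [110.4 210.4] [0.5113 0.5597] r 0.336 head 95.8
[0.3394 0.0502 0.2424] -0.00014606768451139415 [-0.06  0.23  0.37] [-0.036  0.019 -0.007] 0.0
lens ((0.2057730420622459, 0.1412248168042609), 0.9559962972005208)
foot ((0.14527284673712515, 0.020382466331597016), 0.8408195500373841)
[235.5 277.5] 269 h 0.0039 z 0.0923
[234.2 261.3] 322 h 0.0039 z 0.1274
tilt -0.0 len 0.0351
[235.7 277.5] 283 h 0.0034 z 0.0924
[234.3 261.3] 323 h 0.0038 z 0.1274
tilt 0.7 len 0.035
```

Run:
```python
from h import *
f=lambda x,y:((x+.5)/5-.5+210,(y+.5)/5-.5+275)
u=np.array([.9806,-.196,0]);n=np.array([.196,.9806,0])
A=onz('side',f(5,212),.02);B=onz('side',f(212,270),.02);M=(A+B)/2
S=onz('side',f(135,152),.034)
print('holes',A,B,'sep',np.linalg.norm(A-B),'stem',S,'u off',(S-M)@u,'along',(S-M)@n)
F=lambda X,Y:((X-400+.5)/5-.5+170,(Y+.5)/5-.5+165)
a,b=[onz('top',F(*q),.02) for q in((493,76),(467,204))];p=onz('top',F(536,152),.026)
print('top: sep',np.linalg.norm(a-b),'pad u off',(p-(a+b)/2)@u,'along',(p-(a+b)/2)@n)
# side profile through foot centre along +-u at z .034/.026, before and after
for nm,z in(('pad side0',.026),('foot side7',.034)):
    im=cv2.imread('pics/side0.png').astype(float) if z<.03 else np.load('pics/side7.npy')
    c=M-.0449*n if 0 else S
    r=np.arange(-44,45,2)/1000
    P=proj('side',[[*(c+k*u)[:2],z] for k in r]).astype('float32')
    v=cv2.remap(im.mean(2).astype('float32'),P[:,:1],P[:,1:],cv2.INTER_LINEAR)[:,0]
    print(nm,[(int(k*1000),int(x)) for k,x in zip(r,v)])
```

```text
holes [0.60970066 0.33129868 0.02      ] [0.53156101 0.34748962 0.02      ] sep 0.07979944777642245 stem [0.56688438 0.30923989 0.034     ] u off 0.0022364628674555547 along -0.03030357369670467
top: sep 0.08041894352863359 pad u off -0.0007940226052545024 along -0.03658643615101966
pad side0 [(-44, 123), (-42, 125), (-40, 109), (-38, 33), (-36, 6), (-34, 10), (-32, 10), (-30, 13), (-28, 8), (-26, 12), (-24, 18), (-22, 12), (-20, 10), (-18, 10), (-16, 10), (-14, 8), (-12, 22), (-10, 15), (-8, 13), (-6, 17), (-4, 12), (-2, 10), (0, 9), (2, 17), (4, 10), (6, 11), (8, 16), (10, 10), (12, 9), (14, 13), (16, 9), (18, 11), (20, 7), (22, 7), (24, 4), (26, 2), (28, 21), (30, 90), (32, 127), (34, 122), (36, 119), (38, 117), (40, 113), (42, 112), (44, 121)]
foot side7 [(-44, 128), (-42, 126), (-40, 49), (-38, 6), (-36, 10), (-34, 11), (-32, 11), (-30, 19), (-28, 39), (-26, 41), (-24, 39), (-22, 39), (-20, 32), (-18, 25), (-16, 19), (-14, 22), (-12, 21), (-10, 20), (-8, 22), (-6, 40), (-4, 61), (-2, 68), (0, 69), (2, 69), (4, 64), (6, 49), (8, 28), (10, 21), (12, 34), (14, 39), (16, 40), (18, 38), (20, 38), (22, 38), (24, 36), (26, 33), (28, 49), (30, 97), (32, 123), (34, 122), (36, 118), (38, 120), (40, 128), (42, 129), (44, 128)]
```

The lever is at its end stop, heading 258°, and the light hasn't moved. Measured within a single camera, the light sits about 3.5–4 mm off the pad centre toward the fixture's +x. I'll fix that by gripping along that axis, lifting about 1 mm (the latch has 3 mm of clearance), shifting it and setting it down again.

{"name": "drive_tool", "arguments": {
  "deltas": [
    {"linear": [0,0,30],"twist": 0,"claw": 1},
    {"linear": [15,17,60],"twist": 0,"claw": 1},
    {"linear": [40,45,65],"twist": 0,"claw": 1},
    {"linear": [67,75,65],"twist": 0,"claw": 1},
    {"linear": [94,106,65],"twist": 0,"claw": 1},
    {"linear": [121,136,65],"twist": 0,"claw": 1},
    {"linear": [148,167,65],"twist": 0,"claw": 1},
    {"linear": [175,197,65],"twist": 0,"claw": 1},
    {"linear": [200,226,65],"twist": 0,"claw": 1},
    {"linear": [217,245,65],"twist": 0,"claw": 1},
    {"linear": [225,254,65],"twist": 0,"claw": 1},
    {"linear": [225,254,65],"twist": 0,"claw": 1}
  ]
}}

```text
clock: 23.37
position: [0.5639, 0.3075, 0.2991]
ee_rot: [-0.001, 0.771, 0.637, -0.002]
contact_force: [-0.4, 0.1, 0.6]
width: 0.0851
gripper_force: 0.0
```

Run:
```python
from h import *
s=sensors.get_state();print(s['position'],s['ee_rot'],s['qpos'].round(2))
```

```text
[0.56387074 0.30752143 0.29905173] [-0.0009015   0.77097221  0.63686451 -0.00215104] [0.39 0.36 1.24 0.   1.54 0.58]
```

{"name": "drive_tool", "arguments": {
  "deltas": [
    {"linear": [1,-2,-20],"twist": 0,"claw": 1},
    {"linear": [1,-3,-50],"twist": 0,"claw": 1},
    {"linear": [1,-3,-80],"twist": 0,"claw": 1},
    {"linear": [1,-3,-105],"twist": 0,"claw": 1},
    {"linear": [1,-3,-125],"twist": 0,"claw": 1},
    {"linear": [1,-3,-138],"twist": 0,"claw": 1},
    {"linear": [1,-3,-138],"twist": 0,"claw": 1},
    {"linear": [1,-3,-138],"twist": 0,"claw": 1}
  ]
}}

```text
clock: 24.03
position: [0.5622, 0.3011, 0.1639]
ee_rot: [-0.0, 0.772, 0.636, -0.002]
contact_force: [-0.5, 0.3, 0.6]
width: 0.0852
gripper_force: 0.0
```

{"name": "drive_tool", "arguments": {
  "deltas": [
    {"linear": [0,0,0],"twist": 0,"claw": 0.6},
    {"linear": [0,0,0],"twist": 0,"claw": 0.55},
    {"linear": [0,0,0],"twist": 0,"claw": 0.5},
    {"linear": [0,0,0],"twist": 0,"claw": 0.48},
    {"linear": [0,0,0],"twist": 0,"claw": 0.46},
    {"linear": [0,0,0],"twist": 0,"claw": 0.44},
    {"linear": [0,0,0],"twist": 0,"claw": 0.43},
    {"linear": [0,0,0],"twist": 0,"claw": 0.42},
    {"linear": [0,0,0],"twist": 0,"claw": 0.415},
    {"linear": [0,0,0],"twist": 0,"claw": 0.41}
  ]
}}

```text
clock: 24.87
position: [0.5642, 0.302, 0.1659]
ee_rot: [0.0, 0.771, 0.636, 0.001]
contact_force: [1.0, -0.4, 2.6]
width: 0.0354
gripper_force: 22.4
```

{"name": "drive_tool", "arguments": {
  "deltas": [
    {"linear": [0,0,0],"twist": 0,"claw": 0.41},
    {"linear": [0,0,0],"twist": 0,"claw": 0.41},
    {"linear": [0,0,0],"twist": 0,"claw": 0.41}
  ]
}}

```text
clock: 25.12
position: [0.5642, 0.302, 0.1659]
ee_rot: [0.0, 0.771, 0.636, 0.001]
contact_force: [1.8, -1.2, 2.8]
width: 0.0352
gripper_force: 22.4
```

```bash
python3 st.py
```

```text
[0.5642 0.302  0.1659] 0.03520454127893233 [ 1.84 -1.24  2.79] [-0.117 -0.373 -0.032] 22.43362694978714
[235.8 277.5] 276 h 0.0026 z 0.0908
[234.4 261.5] 320 h 0.0029 z 0.1256
tilt 0.6 len 0.0348
```

{"name": "drive_tool", "arguments": {
  "deltas": [
    {"linear": [0,0,0.8],"twist": 0,"claw": 0.405},
    {"linear": [0,0,1.6],"twist": 0,"claw": 0.405},
    {"linear": [0,0,1.8],"twist": 0,"claw": 0.405}
  ]
}}

```text
clock: 25.42
position: [0.5622, 0.3018, 0.1661]
ee_rot: [-0.001, 0.771, 0.636, -0.002]
contact_force: [-0.0, 0.4, -1.3]
width: 0.0357
gripper_force: 25.2
```

{"name": "drive_tool", "arguments": {
  "deltas": [
    {"linear": [-1.2,0.3,0],"twist": 0,"claw": 0.405},
    {"linear": [-2.4,0.6,0],"twist": 0,"claw": 0.405},
    {"linear": [-3.5,1,0],"twist": 0,"claw": 0.405},
    {"linear": [-3.5,1,0],"twist": 0,"claw": 0.405},
    {"linear": [-3.5,1,0],"twist": 0,"claw": 0.405}
  ]
}}

```text
clock: 25.83
position: [0.5599, 0.303, 0.1671]
ee_rot: [-0.0, 0.771, 0.636, -0.0]
contact_force: [-0.0, 0.6, -2.4]
width: 0.0352
gripper_force: 25.2
```

```bash
python3 st.py
```

```text
[0.5599 0.303  0.1671] 0.03518679791632342 [-0.03  0.61 -2.42] [0.019 0.016 0.014] 25.20663857460022
[238.2 277.7] 278 h 0.0023 z 0.0918
[236.9 261.6] 322 h 0.0026 z 0.1267
tilt 0.5 len 0.0349
```

{"name": "drive_tool", "arguments": {
  "deltas": [
    {"linear": [0,0,-0.4],"twist": 0,"claw": 0.405},
    {"linear": [0,0,-0.8],"twist": 0,"claw": 0.405},
    {"linear": [0,0,-1.1],"twist": 0,"claw": 0.405},
    {"linear": [0,0,-1.1],"twist": 0,"claw": 0.405}
  ]
}}

```text
clock: 26.22
position: [0.5601, 0.3029, 0.166]
ee_rot: [0.0, 0.771, 0.636, -0.0]
contact_force: [0.1, -1.2, -2.5]
width: 0.0354
gripper_force: 25.2
```

{"name": "drive_tool", "arguments": {
  "deltas": [
    {"linear": [0,0,-0.4],"twist": 0,"claw": 0.405},
    {"linear": [0,0,-0.8],"twist": 0,"claw": 0.405},
    {"linear": [0,0,-0.8],"twist": 0,"claw": 0.405}
  ]
}}

```text
clock: 26.47
position: [0.5603, 0.303, 0.1658]
ee_rot: [0.0, 0.771, 0.636, 0.0]
contact_force: [-0.6, -0.4, 0.5]
width: 0.0354
gripper_force: 25.5
```

{"name": "drive_tool", "arguments": {
  "deltas": [
    {"linear": [0,0,-0.3],"twist": 0,"claw": 0.405},
    {"linear": [0,0,-0.6],"twist": 0,"claw": 0.405},
    {"linear": [0,0,-0.6],"twist": 0,"claw": 0.405}
  ]
}}

```text
clock: 26.72
position: [0.5603, 0.303, 0.1658]
ee_rot: [0.0, 0.771, 0.636, 0.001]
contact_force: [-0.4, -0.4, 5.0]
width: 0.0355
gripper_force: 25.8
```

On the pad. I'll release, lift away and check.

{"name": "drive_tool", "arguments": {
  "deltas": [
    {"linear": [0,0,0.8],"twist": 0,"claw": 0.41},
    {"linear": [0,0,0.8],"twist": 0,"claw": 0.415},
    {"linear": [0,0,0.8],"twist": 0,"claw": 0.42},
    {"linear": [0,0,0.8],"twist": 0,"claw": 0.43},
    {"linear": [0,0,0.8],"twist": 0,"claw": 0.45},
    {"linear": [0,0,0.8],"twist": 0,"claw": 0.5},
    {"linear": [0,0,0.8],"twist": 0,"claw": 0.6},
    {"linear": [0,0,0.8],"twist": 0,"claw": 0.8},
    {"linear": [0,0,0.8],"twist": 0,"claw": 1},
    {"linear": [0,0,0.8],"twist": 0,"claw": 1},
    {"linear": [0,0,0.8],"twist": 0,"claw": 1}
  ]
}}

```text
clock: 27.63
position: [0.5601, 0.303, 0.1655]
ee_rot: [0.0, 0.771, 0.636, 0.0]
contact_force: [-1.0, -0.9, -1.0]
width: 0.0852
gripper_force: 0.0
```

{"name": "drive_tool", "arguments": {
  "deltas": [
    {"linear": [0,0,10],"twist": 0,"claw": 1},
    {"linear": [0,0,30],"twist": 0,"claw": 1},
    {"linear": [0,0,55],"twist": 0,"claw": 1},
    {"linear": [0,0,85],"twist": 0,"claw": 1},
    {"linear": [0,0,115],"twist": 0,"claw": 1},
    {"linear": [-30,-10,130],"twist": 0,"claw": 1},
    {"linear": [-65,-40,130],"twist": 0,"claw": 1},
    {"linear": [-100,-75,130],"twist": 0,"claw": 1},
    {"linear": [-130,-110,130],"twist": 0,"claw": 1},
    {"linear": [-150,-140,130],"twist": 0,"claw": 1},
    {"linear": [-155,-150,130],"twist": 0,"claw": 1},
    {"linear": [-155,-150,130],"twist": 0,"claw": 1}
  ]
}}

```text
clock: 28.63
position: [0.4018, 0.15, 0.2969]
ee_rot: [0.001, 0.772, 0.635, -0.0]
contact_force: [-0.4, 0.7, 0.2]
width: 0.0854
gripper_force: 0.0
```

```bash
python3 lev.py|grep -v 'r 0.[2-9]'; python3 st.py
python3 - <<'E'
from h import *
u=np.array([.9806,-.196,0]);n=np.array([.196,.9806,0])
b=np.mean([np.asarray(eyes.get_image('side')).astype(float) for _ in range(4)],0);a=cv2.imread('pics/side0.png').astype(float)
S=np.array([.5625,.310,.034])
def edges(im,d,z):
    r=np.arange(-44,44.5,1)
    P=proj('side',[[*(S+k/1000*d)[:2],z] for k in r]).astype('float32')
    return r,cv2.remap(im.mean(2).astype('float32'),P[:,:1],P[:,1:],1)[:,0]
for nm,im,z in(('pad',a,.026),('foot',b,.034)):
    r,v=edges(im,u,z);print(nm,[(int(k),int(x)) for k,x in zip(r,v) if abs(k)>22][::1])
o=np.load('pics/side7.npy');g=lambda i:np.float32(cv2.cvtColor(np.clip(i,0,255).astype('uint8'),cv2.COLOR_RGB2GRAY))
x,y,w,h=215,290,50,40;print(cv2.phaseCorrelate(g(o)[y:y+h,x:x+w].copy(),g(b)[y:y+h,x:x+w].copy()))
E
```

```text
[0.4018 0.15   0.2969] [-0.4  0.7  0.2] [ 0.2   0.02  1.68 -0.    1.44  0.39]
186 [253.3 206. ] [0.5236 0.1286] r 0.099 head 257.5
[0.4039 0.1517 0.297 ] 0.08520920261300902 [ 1.58  0.42 -1.3 ] [ 0.014 -0.018 -0.024] 0.0
[238.  278.2] 276 h 0.2177 z -0.0752
[236.8 261.8] 322 h 0.2177 z -0.0274
tilt 0.1 len 0.0478
pad [(-44, 121), (-43, 121), (-42, 121), (-41, 122), (-40, 123), (-39, 123), (-38, 123), (-37, 125), (-36, 118), (-35, 93), (-34, 52), (-33, 13), (-32, 3), (-31, 11), (-30, 11), (-29, 10), (-28, 10), (-27, 10), (-26, 12), (-25, 15), (-24, 11), (-23, 5), (23, 9), (24, 6), (25, 8), (26, 7), (27, 6), (28, 6), (29, 2), (30, 1), (31, 4), (32, 7), (33, 40), (34, 77), (35, 102), (36, 125), (37, 126), (38, 123), (39, 121), (40, 119), (41, 118), (42, 117), (43, 116), (44, 114)]
foot [(-44, 124), (-43, 125), (-42, 127), (-41, 128), (-40, 123), (-39, 111), (-38, 90), (-37, 69), (-36, 44), (-35, 15), (-34, 8), (-33, 4), (-32, 7), (-31, 13), (-30, 20), (-29, 27), (-28, 33), (-27, 37), (-26, 38), (-25, 38), (-24, 38), (-23, 37), (23, 35), (24, 35), (25, 35), (26, 33), (27, 30), (28, 43), (29, 68), (30, 93), (31, 117), (32, 126), (33, 125), (34, 123), (35, 123), (36, 121), (37, 119), (38, 118), (39, 117), (40, 115), (41, 112), (42, 113), (43, 119), (44, 123)]
((0.45418006458863047, 0.20256821583350515), 0.699672354221344)
```

Along the fixture's x axis the foot (−29.8…29.0 mm) and pad (−34.2…33.7 mm) centres now agree within 0.5 mm. The light is upright and the lever is at its stop.

```bash
python3 -c "
from rig import manip;print(manip.sign_off())"
```

```text
the job is handed in; nothing more can be done
None
```

I handed the job in at about 29 s: the light stands upright and free on the pad, centred to about 0.5 mm along the fixture's x, with the lever at its end stop; after the lever push I re-gripped it, lifted it slightly and shifted it about 4 mm to centre it.

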